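Clamp a strip in the ratchet sanding board

TASK

Clamp the grooved strip for sanding: lay it flat in the bed of the sanding board, between the sprung end stop and the head of the toothed ratchet bar, then push the bar in by its end plate, click by click past the sprung pawl, until the strip is held tight end to end and stays tight when you let go. Build the push up slowly and stop at about 20 N; never squeeze the strip with more than 35 N, and leave the other things on the bench where they lie.

Things in the scene. Friction and masses are not known exactly. Their poses are not given: they have to be found in the camera images.
- board: Plywood sanding board fixed on the bench, 130 (x) x 530 (y) x 18 mm (z); with everything on it lower than 85 mm. Origin: centre of its underside, on the bench. y runs along the board from the ratchet bar's end plate towards the end stop, x across it away from the robot, z up. Its top, on which strip and bar rest, is at z = 18 mm.
- bed (a point): On the board's top (z = 18 mm) at board y = 48 mm, midway across: the strip's centre line and a good place for its middle (12 mm either way along y leaves room at both ends). Low lips 8 mm high, 11 mm thick flank the bed, inner faces 35.5 mm to either side; the far one is 180 mm long, the near one two short pieces. Axes as the board's.
- stop_slot (a point): At board y = 185 mm, 13 mm over the bed: roughly where the sprung end stop's cork-faced jaw plate (76 wide, 32 mm high) rests. The stop's dark wooden block is screwed down by hand anywhere in its slot and not measured: the face rests between board y = 165 and 200 mm; find it by feel. It gives way 12 mm along +y, starting at 1.4 N, 1.4 N more per mm, then is hard.
- pawl_pin (a point): Top of the pin of the sprung pawl, a small dark steel lever on the -x side of the bar, 43 mm above the bench; leave it alone. Beside it the bar runs between aluminium rails and under two steel straps (tops 43 mm above the bench), from 23 mm behind (-y) to 52 mm ahead of this point.
- bar_head (a point): Centre of the cork face of the ratchet bar's head (54 wide, 25 mm high), 12.5 mm above the bed; it starts at board y = -80 to -68 mm. Axes as the board's: y is the pushing direction. The bar rests on the bed and is captive in its guide: it only slides along the board.
- push_plate (a point): Centre of the rear (-y) face of the wooden end plate of the bar: 44 wide, 46 high, 12 mm thick, foot on the bed 23 mm below, 202 mm behind the head's face, free behind and above. Push it along +y at about this height or lower. It may overhang the board's end by up to 17 mm.
- bar: The ratchet bar, 0.35 kg; origin under its head's face. It slides freely for 15 to 30 mm, then saw teeth of 5 mm pitch click past the pawl: the push ripples between 1 and 10 N; the pawl lets it recoil at most 6 mm. Once the strip bears on the sprung stop the push rises steadily; pushed to 20 N, 5 to 20 N of clamping remain.
- strip_mid (a point): Centre of the loose fir strip, grooved along its top: 200 (point y, its length) x 62 (point x) x 26 mm (z), 0.12 to 0.24 kg, lying flat on the bench beyond the board. Grasp it across its 62 mm width. In the bed this point is 31 mm above the bench.
- fir_strip: The same strip; origin on its underside below the centre, own axes turned by 1.19 rad: its length lies along the y axis of point strip_mid.
- sanding_block: bystander: cork block 110 x 65 x 32 mm, origin under its centre
- pencil: bystander: yellow carpenter's pencil 165 mm long, flat, 8 mm high, origin under its centre
- tape_measure: bystander: tape measure 61 x 76 x 66 mm, origin under its centre
- driver_red: bystander: screwdriver with a red handle, 180 mm long, 30 mm high, origin under its centre

How it is judged:
On the way, in this order (a step that is already met when the one before it is completed fails the run):
1. the strip lies flat in the bed of the board, between the lips (x of strip_mid in the frame of board between -0.008 and 0.008 m and z of strip_mid in the frame of board below 0.0345 m and y of strip_mid in the frame of board between 0.03 and 0.13 m and angle between the y axis of strip_mid and the y axis of board, either way round below 0.07 rad), for 0.2 s.
2. the bar's head bears on the end of the strip with more than 5 N (contact force between bar and fir_strip above 5 N), for 0.2 s.
At the end, for the whole second after the job is handed in: The strip lies flat in the bed (within 3.5 mm of height, 8 mm of the board's middle line, 0.07 rad of its direction, centre at board y 30 to 130 mm) at rest, and the ratchet bar, held by the pawl alone, presses on its end with 4 to 30 N (all of step 1 and contact force between bar and fir_strip between 4 and 30 N and linear speed of each of fir_strip, bar below 0.01 m/s); the robot touches nothing.
It fails at once if the bar squeezes the strip with more than 35 N (contact force between bar and fir_strip above 35 N).
It fails at once if a bystander (sanding block, pencil, tape measure or screwdriver) is shoved more than 30 mm (distance of any of sanding_block, pencil, tape_measure, driver_red from where it was at the start of the episode above 0.03 m).
It also fails if it takes over 70 s, if anything falls off the work surface, if the arm or the gripper's body presses on something with over 40 N, if the wrist force passes 120 N, or if a joint passes its speed limit or range.

ROBOT

A 6-joint arm with a two-finger parallel gripper is mounted at the origin on a cart in front of the work surface, level with it; the furniture and walls round the work are solid. World frame = base frame: x ahead of the robot, y to its left, z up, the work surface at z = 0. Lengths are in m, angles in rad, forces in N, time in s.
With the tool pointing down it reaches from about 0.3 to 0.775 m from the base axis. Payload 14.6 kg.
Tool frame: the origin (TCP) lies midway between the tips of the shut fingers; the grasp point (between the pads) lies 19 mm behind it (ctrl.hold_point_z is the distance from the TCP to the grasp point, in m); z points along the fingers, x is the direction in which the jaws open and shut, and the axes are right-handed (so a half turn about z gives the same grasp; the last joint's range is limited). The gripper opens to 94 mm and grips with 3 to 60 N. Pads are 16 mm wide; open, the fingers measure 119 mm over their backs; the gripper's body (75 mm by 177 mm) begins 78 mm behind the grasp point.
Start: joints at [1.08, 0.3, 1.521, -0, 1.321, -0.067], TCP at [0.226, 0.501, 0.205] pointing down, gripper open.
Joint ranges: [-3.03, 3.03], [-0.79, 2.21], [0.23, 2.52], [-1.04, 4.18], [0, 3.07], [-2.55, 2.55]. Speed limits (rad/s): [2.22, 2.22, 2.57, 3.14, 3.14, 3.14].

INTERFACE

Orientations are given as [roll, pitch, yaw] about the fixed x, y, z axes, in that order (R = Rz(yaw) Ry(pitch) Rx(roll)).
In Python, from station import ctrl, viewer, ticket, nets gives the robot as it stands.
- The arm moves only by the tool carry_out, never from a script. Its argument "commands" is one flat list of numbers, 7 for each row, row after row: the closure, from -1 (fully open) to 1 (shut), so that 0 is half open, then the shift along the world's x, y, z in cm, then the turn, a rotation vector about the world's x, y, z in rad. In form: [gripper, tx, ty, tz, ax, ay, az, gripper, tx, ty, tz, ax, ay, az, ...]. A call has 1 to 12 rows; each row is the pose to reach, as a shift and turn from the pose measured when the call began; what a row does not reach only later rows make up. A row lasts 1/12 s, in which the tool goes at most 41.7 mm and 7.16 degrees, less where a joint would pass 70% of its speed; a pose out of reach is approached as far as the arm can. A call with a gripper value outside its range is refused whole. The fingers move at their own pace and stop on an object; "force" is the grip in N (left out, the last holds). Time passes only in rows, so rows that repeat a pose let the fingers close. It gives the time, the measured TCP pose, the force and the opening at its end, in the units of the state.
- ctrl.get_obs(): the state, without advancing time (a new reading comes with each control period).
- viewer.camera(name): name is "scene" or "top" or "wrist"; returns (picture, depth): 400x640x3 uint8, blue, green, red; 400x640 float32, m along the optical axis (not along the pixel's ray), 0 where there is no reading.
- viewer.camera_info(name): a dict with "fx", "fy", "cx", "cy" (pixels), "R" (3x3) and "t" (3): a world point X has camera coordinates R X + t. Camera axes: x right, y down, z forward; pixel columns grow to the right and rows downward; lengths in m; the calibration is good to about 2 mm. The wrist camera is an equidistant fisheye: a pixel r from the principal point sees the ray r / f radians off the axis. A picture is of the moment at which its call begins: read the wrist's pose just before it. camera_info takes no time and is no camera call; for the wrist camera it gives the pose at the moment of the call.
- ticket.hand_in(): hands the job in, once; it reports no verdict.
Trained networks look in the newest picture that a camera, given by its name, has taken for a name from the list of things; names that differ only in an ending like _2 or _b are one class to them, and where a whole thing is asked for, a point or a joint stands for the part that bears it (a point fixed in the world has none). Each returns a list of dicts, best first, with "confidence" (0 to 1); they miss things now and then, are a little off and sometimes report something else, mostly with a low value. They report only what shows in the picture. A call takes as long as a camera call.
- nets.silhouettes(camera, thing): "region" (400x640 bool, what is visible of it) and "extent" ([left, top, right, bottom] in pixels, round what is visible of it).
The state is a dict: "time_s": time; "qpos": joint angles; "joint_vel": joint speeds; "tau": joint torques, N m; "ee_pos": TCP position; "eef_rot": TCP orientation; "force": force on the tool from outside, world axes, zero at the start; "moment": the same for the moment, N m; "grip_width": finger opening in m.
Only numpy, scipy, OpenCV 4.12 (cv2) and the standard library are available. Lean on these libraries where they do the work, as an engineer would, in place of code of your own. Each camera call takes 0.05 s, during which the arm holds its last target. There are 200 camera calls.

## Working session

There is one attempt and no reset: what is moved stays moved. The work goes in short steps, Python scripts to look and compute and a tool call to move; the robot and the scene stay as the last step left them, time stands still between calls to the robot, and variables do not carry over. Pictures are saved under pics/ and viewed, about 8 in all and at most 12, crops included, and the job is handed in when it is done.

Besides the shell and the picture viewer there is one more tool, called in YAML: its name, and indented under it one key for each argument. carry_out: Moves the arm, as the interface text tells. Its arguments: {"type":"object","properties":{"commands":{"type":"array","items":{"type":"number"}},"force":{"type":"number"}},"required":["commands"]}

```bash
mkdir -p pics; cat > h.py <<'E'
import numpy as np, cv2
from station import ctrl, viewer, ticket, nets
def cloud(cam,depth):
    i=viewer.camera_info(cam); v,u=np.mgrid[:400,:640]
    P=np.stack([(u-i["cx"])/i["fx"]*depth,(v-i["cy"])/i["fy"]*depth,depth],-1)
    return (P-i["t"])@i["R"]
E
python3 - <<'E'
from h import *
for c in ("scene","top"):
    im,d=viewer.camera(c); cv2.imwrite(f"pics/{c}0.png",im); P=cloud(c,d)
    for n in ("board","fir_strip","bar","stop_slot","bar_head","push_plate","pawl_pin","sanding_block","pencil","tape_measure","driver_red"):
        for r in nets.silhouettes(c,n)[:1]:
            m=r["region"]&(d>0); p=P[m]
            if len(p)<5: continue
            q=p[p[:,2]>np.percentile(p[:,2],50)]
            (rc)=cv2.minAreaRect((p[:,:2]*1000).astype(np.float32))
            print(c,n,round(r["confidence"],2),r["extent"],"med",np.median(p,0).round(3),"z5/95",np.percentile(p[:,2],[5,95]).round(3),"rect",np.round(rc[0]),np.round(rc[1]),round(rc[2],1))
print(ctrl.get_obs())
E
```

```text
scene board 0.77 [240.0, 188.7, 359.8, 274.0] med [0.42  0.168 0.018] z5/95 [0.006 0.04 ] rect [452. 198.] [549. 155.] 86.5
scene fir_strip 0.87 [346.7, 188.5, 377.9, 231.5] med [0.66  0.069 0.025] z5/95 [0.007 0.03 ] rect [685.  89.] [240.  76.] 23.0
scene bar 0.71 [303.7, 225.0, 354.5, 267.3] med [ 0.43  -0.007  0.037] z5/95 [0.021 0.061] rect [437.  28.] [232.  69.] 83.4
scene stop_slot 0.63 [238.1, 187.4, 358.5, 273.3] med [0.422 0.165 0.018] z5/95 [0.007 0.04 ] rect [453. 188.] [540. 156.] 86.5
scene bar_head 0.62 [299.7, 226.0, 351.4, 264.5] med [ 0.429 -0.016  0.038] z5/95 [0.023 0.061] rect [432.  18.] [212.  54.] 86.6
scene push_plate 0.9 [302.9, 225.1, 355.8, 266.7] med [0.43  0.001 0.038] z5/95 [0.02  0.059] rect [439.  24.] [227.  61.] 88.4
scene pawl_pin 0.95 [236.9, 191.2, 361.3, 273.2] med [0.422 0.169 0.018] z5/95 [0.01  0.039] rect [449. 186.] [546. 147.] 87.5
scene sanding_block 0.6 [407.5, 242.4, 444.0, 271.0] med [ 0.616 -0.243  0.03 ] z5/95 [0.006 0.036] rect [ 640. -239.] [ 68. 143.] 85.6
scene pencil 0.52 [236.9, 190.2, 362.1, 272.9] med [0.421 0.167 0.018] z5/
[... 1667 characters left out ...]
05. 562.] [ 34. 182.] 48.7
{'time_s': 1.2, 'qpos': array([ 1.08039281e+00,  2.99875800e-01,  1.52102270e+00,  1.69937009e-05,
        1.32071779e+00, -6.65994081e-02]), 'joint_vel': array([-3.44758824e-04,  9.09065425e-04,  1.60888921e-03, -5.83216364e-04,
        3.52010223e-05,  5.39130467e-04]), 'tau': array([ 5.17598368e-03, -5.31660390e+01, -3.52918339e+01,  7.09655788e-02,
        2.12665263e-02,  2.32037604e-05]), 'ee_pos': array([0.22616428, 0.50132217, 0.20544925]), 'eef_rot': array([-3.14157465e+00,  2.24846564e-05,  1.14698801e+00]), 'force': array([-0.1944446 ,  0.04034398,  0.38725275]), 'moment': array([ 0.03700505,  0.04400897, -0.00565694]), 'grip_width': 0.09391542252863005}
```

```bash
python3 - <<'E'
from h import *
im,d=viewer.camera("top"); P=cloud("top",d)
cv2.imwrite("pics/top1.png",cv2.resize(im[110:290,150:480],None,fx=2.4,fy=2.4,interpolation=cv2.INTER_CUBIC))
def rect(m,t):
    p=P[m]; rc=cv2.minAreaRect((p[:,:2]*1000).astype(np.float32)); print(t,len(p),np.round(rc,1) if 0 else rc, "z",np.median(p[:,2]).round(4))
Z=P[...,2]
k=np.zeros((400,640),bool);k[208:268,215:405]=1
m=k&(Z>.012)&(Z<.1); n,l,s,_=cv2.connectedComponentsWithStats(m.astype(np.uint8)); rect(l==1+np.argmax(s[1:,4]),"board")
mm=k&(abs(Z-.018)<.003); rect(mm,"boardtop"); 
k=np.zeros((400,640),bool);k[120:205,315:378]=1
rect(k&(Z>.015)&(Z<.035),"strip")
# board heights in board frame
c=np.array([.446,.194]);a=-.052
X=(P[...,:2]-c)@np.array([[np.cos(a),-np.sin(a)],[np.sin(a),np.cos(a)]])
for y0 in range(-290,290,10):
    r=[]
    for x0 in range(-70,75,10):
        s=(abs(X[...,0]*1000-x0)<5)&(abs(X[...,1]*1000-y0)<5); r.append("%3d"%(1000*np.median(Z[s])) if s.any() else " . ")
    print("%4d"%y0," ".join(r))
i=viewer.camera_info("top");print(-i["R"].T@i["t"])
E
```

```text
board 8010 ((452.3107604980469, 193.41537475585938), (536.587646484375, 157.07000732421875), 88.09104919433594) z 0.019
boardtop 4711 ((453.9069519042969, 193.22596740722656), (529.8116455078125, 153.27687072753906), 87.51384735107422) z 0.018
strip 1634 ((683.9021606445312, 76.43537139892578), (195.1145477294922, 255.32464599609375), 88.42868041992188) z 0.0247
-290   0  -3   3   1   2   2   3   3   4   4   4   2   2   3   2
-280  -1  -2   1   4   2   2  .   .   .   .    3   4   4   5   5
-270   0  -1   0   4   3  53  63  61  61  61   2   3   4   7   6
-260   4  17  16  17  17  26  38  38  37  18  16  17  18  16   5
-250   4  16  18  18  16  19  36  37  35  15  17  16  18  17  -3
-240   4  17  17  17  16  18  36  37  37  18  18  18  17  17   6
-230   3  18  16  16  17  17  36  38  34  18  18  17  17  16   3
-220   5  18  16  16  17  18  35  37  36  16  18  18  18  17   3
-210   1  18  16  17  17  19  36  38  38  17  16  18  18  16   2
-200   3  17  16  18  18  19  37  38  37  16  16  16  18  18   3
-190   3  16  16  17  17  19  37  36  37  16  17  17  17  16   3
-180   3  18  16  18
[... 2369 characters left out ...]
 18  19  18   4
 190   6  19  18  18  32  29  31  32  25  27  31  18  18  17   6
 200   4  18  17  21  47  50  48  49  48  50  48  21  19  17   7
 210   8  18  17  18  37  17  19  18  22  24  36  18  20  17  14
 220  12  20  28  55  58  56  57  55  58  50  57  53  18  18   4
 230   9  15  25  59  59  61  63  62  62  59  60  59  19  18   4
 240   5  18  24  61  60  61  63  65  67  60  59  59  19  18   3
 250   3  16  21  60  60  60  60  60  61  59  60  61  18  17   3
 260   2  18  18  34  46  .   .   57  59  38  39  58  16  16   6
 270   3   2   3   3  34   5   3   5   3   4   2   7   7   7   7
 280   3   2   4   1   3   4   2   1   1   2   4   4   5   7   7
[0.3064168  0.16595933 1.18637644]
```

View pics/top1.png

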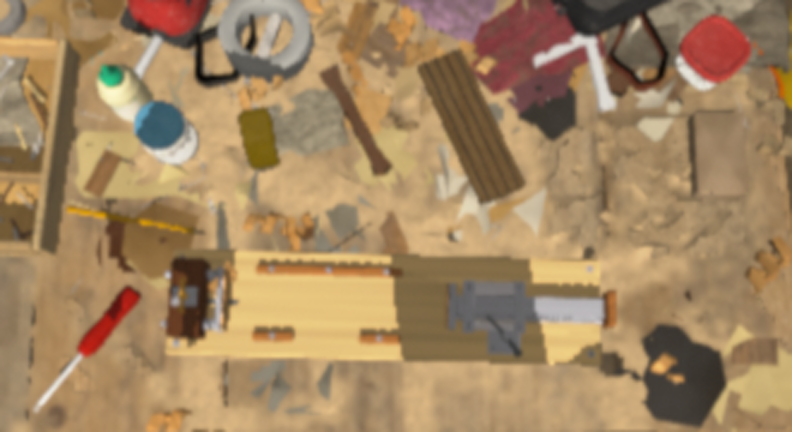

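View pics/scene0.png

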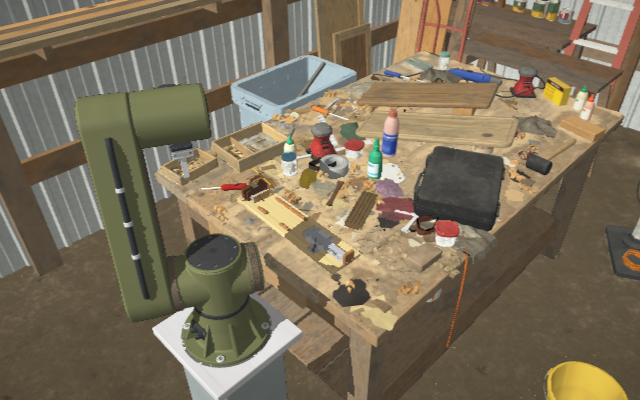

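The top view shows the strip at crop (470,125). The board runs horizontally, with the stop at the left (195,300), the bar and plate at the right (610,305), and the lips at (325,268), (273,335) and (380,337). I'll move over the bed for a closer wrist look on the way.

carry_out:
  commands: [-1,22,-27,10,0,0,-1.2,-1,22,-27,10,0,0,-1.2,-1,22,-27,10,0,0,-1.2,-1,22,-27,10,0,0,-1.2,-1,22,-27,10,0,0,-1.2,-1,22,-27,10,0,0,-1.2,-1,22,-27,10,0,0,-1.2,-1,22,-27,10,0,0,-1.2,-1,22,-27,10,0,0,-1.2,-1,22,-27,10,0,0,-1.2,-1,22,-27,10,0,0,-1.2,-1,22,-27,10,0,0,-1.2]

```text
time_s: 2.25
ee_pos: [0.446, 0.2313, 0.3053]
eef_rot: [3.142, 0.0, -0.051]
force: [0.3, 0.3, -0.4]
grip_width: 0.094
```

```bash
cat >> h.py <<'E'
def wcloud(d,i):
    v,u=np.mgrid[:400,:640]; x=(u-i["cx"]);y=(v-i["cy"]); r=np.hypot(x,y)+1e-9; th=np.hypot(x/i["fx"],y/i["fy"])
    t=np.tan(np.minimum(th,1.4))*d
    P=np.stack([x/r*t,y/r*t,d],-1); return (P-i["t"])@i["R"]
E
python3 - <<'E'
from h import *
i=viewer.camera_info("wrist"); im,d=viewer.camera("wrist"); cv2.imwrite("pics/w0.png",im)
print(ctrl.get_obs()["ee_pos"],ctrl.get_obs()["eef_rot"],-i["R"].T@i["t"],i["fx"],i["cx"],i["cy"])
P=wcloud(d,i); np.save("w0.npy",P)
# ortho colour map 1mm/px : x .35-.80 , y -.1..0.5
X=P[...,0];Y=P[...,1];Z=P[...,2]; ok=d>0
# resample by forward splat with nearest via griddata
from scipy.interpolate import griddata
gx,gy=np.meshgrid(np.arange(.36,.78,.001),np.arange(.47,-.1,-.001))
k=ok&(X>.34)&(X<.8)&(Y>-.12)&(Y<.5)
idx=griddata(np.c_[X[k],Y[k]],np.arange(k.sum()),(gx,gy),method="nearest")
O=im[k][idx]; H=Z[k][idx]; np.save("H.npy",H)
cv2.imwrite("pics/o0.png",np.hstack([O[:, :],])); 
def rect(m,t):
    n,l,s,_=cv2.connectedComponentsWithStats(m.astype(np.uint8)); b=l==1+np.argmax(s[1:,4])
    q=np.c_[gx[b],gy[b]].astype(np.float32); print(t,b.sum(),cv2.minAreaRect(q*1000), np.median(H[b]))
    return q
m=(H>.013)&(H<.034)&(gx>.55)&(gy<.25); rect(cv2.morphologyEx(m.astype(np.uint8),cv2.MORPH_OPEN,np.ones((9,9))),"strip")
m=(H>.011)&(H<.1)&(gx<.56); rect(cv2.morphologyEx(m.astype(np.uint8),cv2.MORPH_OPEN,np.ones((9,9))),"board")
E
```

```text
[0.44577059 0.23171852 0.30520254] [ 3.14148188e+00  4.61787755e-04 -4.93909417e-02] [0.44921531 0.29774027 0.48498575] 309.70691628693146 322.23748882858825 202.8174986928281Traceback (most recent call last):
  File "<stdin>", line 12, in <module>
IndexError: arrays used as indices must be of integer (or boolean) type
```

```bash
python3 - <<'E'
from h import *
from scipy.spatial import cKDTree
im=cv2.imread("pics/w0.png"); P=np.load("w0.npy")
X=P[...,0];Y=P[...,1];Z=P[...,2]
gx,gy=np.meshgrid(np.arange(.36,.78,.001),np.arange(.47,-.1,-.001))
k=(X>.34)&(X<.8)&(Y>-.12)&(Y<.5)&(Z<.12)&(Z>-.02)
idx=cKDTree(np.c_[X[k],Y[k]]).query(np.dstack([gx,gy]))[1]
O=im[k][idx]; H=Z[k][idx]
cv2.imwrite("pics/o0.png",np.hstack([O,cv2.applyColorMap(np.clip(H*3500,0,255).astype(np.uint8),cv2.COLORMAP_JET)])[:,:800])
def rect(m,t):
    n,l,s,_=cv2.connectedComponentsWithStats(cv2.morphologyEx(m.astype(np.uint8),cv2.MORPH_OPEN,np.ones((9,9)))); b=l==1+np.argmax(s[1:,4])
    q=np.c_[gx[b],gy[b]].astype(np.float32); print(t,b.sum(),cv2.minAreaRect(q*1000), np.median(H[b]))
rect((H>.013)&(H<.034)&(gx>.55)&(gy<.25),"strip")
rect((H>.011)&(H<.1)&(gx<.56),"board")
# lips: inner edges in world per y row
for y in np.arange(.38,.14,-.02):
    j=int(round((.47-y)*1000)); h=np.median(H[j-6:j+7],0); m=np.where(h>.0215)[0]
    g=gx[0][m]; print(round(y,2), "near",g[(g<.45)][[0,-1]].round(3) if (g<.45).any() else None,"far",g[(g>.45)&(g<.53)][[0,-1]].round(3) if ((g>.45)&(g<.53)).any() else None)
E
```

```text
strip 15288 ((692.9520263671875, 70.70547485351562), (229.9088897705078, 108.91292572021484), 24.44395637512207) 0.026090123655625796
board 70470 ((441.5721435546875, 191.84368896484375), (548.085205078125, 158.24232482910156), 89.22578430175781) 0.0189225825248601
0.38 near None far [0.489 0.492]
0.36 near None far None
0.34 near [0.406 0.417] far [0.489 0.5  ]
0.32 near [0.405 0.416] far [0.488 0.498]
0.3 near None far [0.487 0.529]
0.28 near None far [0.486 0.496]
0.26 near None far [0.484 0.495]
0.24 near None far [0.483 0.493]
0.22 near [0.4   0.412] far [0.482 0.492]
0.2 near [0.399 0.41 ] far [0.482 0.493]
0.18 near [0.398 0.409] far [0.48  0.489]
0.16 near None far None
```

View pics/o0.png

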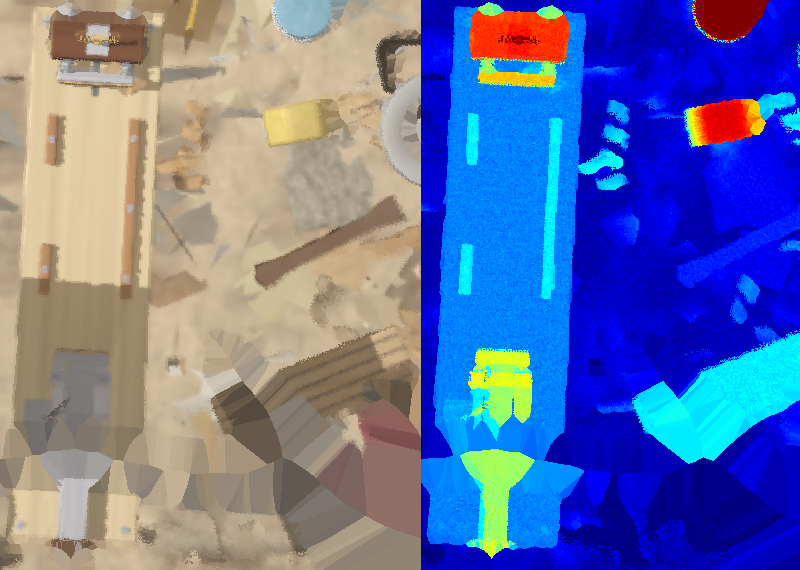

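The ortho view shows the lips clearly, with the midline at x = 0.4447 + 0.052·(y − 0.18). The stop jaw face is at y ≈ 0.384 and the head face at y ≈ 0.12. Next I go above the strip.

carry_out:
  commands: [-1,22.5,-15.2,-12,0,0,-1.13,-1,22.5,-15.2,-12,0,0,-1.13,-1,22.5,-15.2,-12,0,0,-1.13,-1,22.5,-15.2,-12,0,0,-1.13,-1,22.5,-15.2,-12,0,0,-1.13,-1,22.5,-15.2,-12,0,0,-1.13,-1,22.5,-15.2,-12,0,0,-1.13,-1,22.5,-15.2,-12,0,0,-1.13,-1,22.5,-15.2,-12,0,0,-1.13,-1,22.5,-15.2,-12,0,0,-1.13,-1,22.5,-15.2,-12,0,0,-1.13]

```text
time_s: 3.22
ee_pos: [0.6705, 0.0807, 0.185]
eef_rot: [3.141, 0.001, -1.173]
force: [-0.6, -0.2, 0.6]
grip_width: 0.094
```

```bash
python3 - <<'E'
from h import *
i=viewer.camera_info("wrist"); im,d=viewer.camera("wrist"); cv2.imwrite("pics/w1.png",im)
o=ctrl.get_obs(); print(o["ee_pos"],o["eef_rot"])
P=wcloud(d,i); np.save("w1.npy",P)
a=np.deg2rad(22.3); L=np.array([np.cos(a),np.sin(a)]);W=np.array([-L[1],L[0]]); c=np.array([.671,.08])
q=P[...,:2]-c; s=q@L; t=q@W; Z=P[...,2]; m=(d>0)&(abs(Z-.025)<.005)&(abs(t)<.06)&(abs(s)<.13)
for s0 in np.arange(-.11,.115,.01):
    b=m&(abs(s-s0)<.004); print("s %.2f n %d t %s"%(s0,b.sum(),np.percentile(t[b],[1,50,99]).round(4) if b.sum()>20 else ""))
b=m&(abs(t)<.04); print("s ext",np.percentile(s[b],[.3,99.7]).round(4), "z",np.median(Z[b]).round(4))
E
```

```text
[0.67050952 0.08075686 0.18544666] [-3.14144033e+00  3.92937138e-04 -1.17231920e+00]
s -0.11 n 0 t 
s -0.10 n 13 t 
s -0.09 n 312 t [-0.0314 -0.0012  0.0288]
s -0.08 n 317 t [-0.032  -0.0011  0.0287]
s -0.07 n 327 t [-0.0316 -0.001   0.0297]
s -0.06 n 330 t [-0.0312 -0.0009  0.0291]
s -0.05 n 343 t [-0.0309  0.0004  0.0293]
s -0.04 n 369 t [-0.0318 -0.0007  0.0292]
s -0.03 n 353 t [-0.0314 -0.0017  0.0291]
s -0.02 n 370 t [-0.031  -0.0005  0.0289]
s -0.01 n 378 t [-0.0308 -0.0004  0.0288]
s -0.00 n 386 t [-0.0318 -0.0014  0.0287]
s 0.01 n 385 t [-0.0314 -0.0013  0.0287]
s 0.02 n 391 t [-0.0311 -0.0012  0.0299]
s 0.03 n 391 t [-0.0308 -0.      0.0299]
s 0.04 n 398 t [-0.0319 -0.001   0.0298]
s 0.05 n 405 t [-0.0316  0.0001  0.0298]
s 0.06 n 437 t [-0.0516  0.0003  0.0297]
s 0.07 n 517 t [-0.0588 -0.0061  0.0286]
s 0.08 n 472 t [-0.0538 -0.0061  0.0287]
s 0.09 n 494 t [-0.0471 -0.0092  0.0287]
s 0.10 n 421 t [-0.0481 -0.0101  0.0285]
s 0.11 n 151 t [-0.0446  0.0072  0.04  ]
s ext [-0.0955  0.1289] z 0.0261
```

View pics/w1.png

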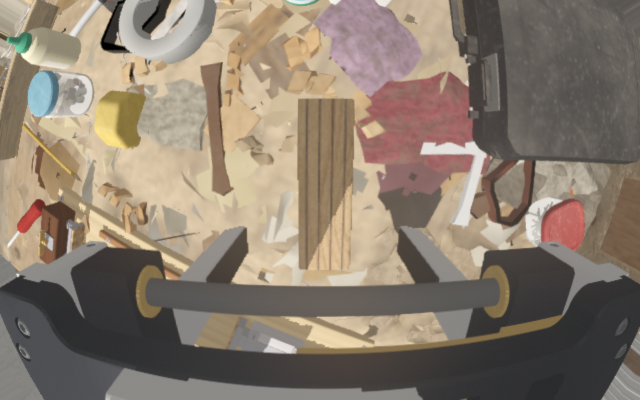

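The strip is straight in view at columns 298–353, rows 98–270, with the jaws either side. Its centre fits (0.6755, 0.081) at 22.3°. Descending and grasping.

carry_out:
  commands: [-1,0.45,0.1,-4,0,0,-0.009,-1,0.45,0.1,-8,0,0,-0.009,-1,0.45,0.1,-12,0,0,-0.009,-1,0.45,0.1,-15,0,0,-0.009,-1,0.45,0.1,-16.5,0,0,-0.009,-1,0.45,0.1,-17.2,0,0,-0.009,-1,0.45,0.1,-17.2,0,0,-0.009,1,0.45,0.1,-17.2,0,0,-0.009,1,0.45,0.1,-17.2,0,0,-0.009,1,0.45,0.1,-17.2,0,0,-0.009,1,0.45,0.1,-17.2,0,0,-0.009,1,0.45,0.1,-17.2,0,0,-0.009]
  force: 25

```text
time_s: 4.27
ee_pos: [0.6754, 0.0817, 0.0143]
eef_rot: [-3.14, -0.0, -1.181]
force: [-0.0, -0.5, 0.8]
grip_width: 0.0639
```

carry_out:
  commands: [1,0,0,0,0,0,0,1,0,0,0,0,0,0,1,0,0,0,0,0,0]

```text
time_s: 4.52
ee_pos: [0.6753, 0.0817, 0.0143]
eef_rot: [-3.14, 0.0, -1.181]
force: [-0.5, 0.3, -0.1]
grip_width: 0.0616
```

carry_out:
  commands: [1,0,0,2,0,0,0,1,0,0,5,0,0,0,1,0,0,9,0,0,0,1,0,0,12,0,0,0,1,-3,2,12,0,0,0.1,1,-6,4,12,0,0,0.2,1,-9,6,12,0,0,0.32,1,-12,8,12,0,0,0.44,1,-15,10.5,12,0,0,0.56,1,-18,13.5,12,0,0,0.68,1,-20,15.5,12,0,0,0.8,1,-22.7,16.8,12,0,0,0.92]

```text
time_s: 5.52
ee_pos: [0.4472, 0.2514, 0.1345]
eef_rot: [-3.14, -0.0, -0.254]
force: [-0.1, 0.2, -1.4]
grip_width: 0.062
```

carry_out:
  commands: [1,0,0,0,0,0,0.1,1,0,0,0,0,0,0.21,1,0,0,0,0,0,0.21,1,0,0,0,0,0,0.21,1,0,0,0,0,0,0.21]

```text
time_s: 5.93
ee_pos: [0.4474, 0.2512, 0.1344]
eef_rot: [-3.14, -0.0, -0.048]
force: [-0.4, 0.2, -1.3]
grip_width: 0.0617
```

```bash
python3 - <<'E'
from h import *
i=viewer.camera_info("wrist"); im,d=viewer.camera("wrist"); cv2.imwrite("pics/w2.png",im)
o=ctrl.get_obs(); print(o["ee_pos"],o["eef_rot"],o["grip_width"],o["force"])
P=wcloud(d,i); Z=P[...,2]
a=o["eef_rot"][2]; t=(P[...,:2]-o["ee_pos"][:2])@np.array([np.cos(a),np.sin(a)]); s=(P[...,:2]-o["ee_pos"][:2])@np.array([-np.sin(a),np.cos(a)])
zt=o["ee_pos"][2]-.0143+.026
m=(d>0)&(abs(Z-zt)<.008)&(abs(t)<.045)
for s0 in np.arange(.02,.11,.01):
    b=m&(abs(s-s0)<.004)
    if b.sum()>20: print("s %.2f n %d t %s z %.4f"%(s0,b.sum(),np.percentile(t[b],[1,99]).round(4),np.median(Z[b])))
# board midline again from lips
H=(d>0)&(abs(Z-.026)<.004)&(abs(P[...,0]-.449)<.06)
print("s max",np.percentile(s[m&(s<.13)],99.5))
for y in np.arange(.16,.37,.01):
    b=H&(abs(P[...,1]-y)<.004); x=P[...,0][b]
    print(round(y,2),[np.percentile(g,[2,98]).round(4) if len(g)>8 else None for g in (x[x<.44],x[x>.46])])
E
```

```text
[0.44740208 0.25115084 0.13441197] [-3.13986556e+00 -2.82957290e-04 -4.77503409e-02] 0.06190940018716211 [ 0.00213963  0.2304498  -1.02230737]
s 0.02 n 1452 t [-0.0304  0.0293] z 0.1465
s 0.03 n 1527 t [-0.0303  0.0295] z 0.1464
s 0.04 n 1582 t [-0.03    0.0295] z 0.1464
s 0.05 n 1622 t [-0.0303  0.0295] z 0.1465
s 0.06 n 1605 t [-0.03    0.0298] z 0.1465
s 0.07 n 1649 t [-0.0298  0.0298] z 0.1465
s 0.08 n 1622 t [-0.0304  0.0296] z 0.1465
s 0.09 n 1599 t [-0.0301  0.0301] z 0.1465
s 0.10 n 437 t [-0.0296  0.0295] z 0.1462
s max 0.09762183948516037
0.16 [None, None]
0.17 [None, None]
0.18 [None, None]
0.19 [None, None]
0.2 [None, None]
0.21 [None, None]
0.22 [None, None]
0.23 [None, None]
0.24 [None, None]
0.25 [None, None]
0.26 [None, None]
0.27 [None, None]
0.28 [None, None]
0.29 [None, None]
0.3 [None, None]
0.31 [None, None]
0.32 [None, None]
0.33 [None, None]
0.34 [None, None]
0.35 [None, None]
0.36 [None, None]
```

carry_out:
  commands: [1,0.1,0,-2,0,0,-0.004,1,0.1,0,-5,0,0,-0.004,1,0.1,0,-7,0,0,-0.004,1,0.1,0,-8.5,0,0,-0.004,1,0.1,0,-9.3,0,0,-0.004,1,0.1,0,-9.7,0,0,-0.004,1,0.1,0,-10,0,0,-0.004,1,0.1,0,-10.1,0,0,-0.004,1,0.1,0,-10.1,0,0,-0.004]

```text
time_s: 6.73
ee_pos: [0.4487, 0.2513, 0.034]
eef_rot: [-3.139, -0.001, -0.052]
force: [0.1, -0.3, -1.2]
grip_width: 0.0616
```

carry_out:
  commands: [1,0,0,-0.1,0,0,0,1,0,0,-0.2,0,0,0,1,0,0,-0.2,0,0,0]

```text
time_s: 6.98
ee_pos: [0.4491, 0.2515, 0.0326]
eef_rot: [-3.139, -0.002, -0.052]
force: [-0.5, -0.3, 3.3]
grip_width: 0.0617
```

carry_out:
  commands: [-1,0,0,0,0,0,0,-1,0,0,0,0,0,0,-1,0,0,0,0,0,0,-1,0,0,0,0,0,0,-1,0,0,2,0,0,0,-1,0,0,5,0,0,0,-1,0,0,9,0,0,0,-1,0,0,13,0,0,0,-1,0,0,13,0,0,0]

```text
time_s: 7.73
ee_pos: [0.4516, 0.2527, 0.17]
eef_rot: [-3.134, -0.012, -0.052]
force: [-0.3, -0.1, -0.5]
grip_width: 0.0939
```

```bash
python3 - <<'E'
from h import *
i=viewer.camera_info("wrist"); im,d=viewer.camera("wrist"); cv2.imwrite("pics/w3.png",im)
o=ctrl.get_obs(); print(o["ee_pos"],o["eef_rot"],o["grip_width"],o["force"],o["qpos"])
P=wcloud(d,i); Z=P[...,2]
H=(d>0)&(abs(Z-.043)<.004)&(abs(P[...,0]-.449)<.06)
L=(d>0)&(abs(Z-.026)<.003)
for y in np.arange(.15,.37,.02):
    b=H&(abs(P[...,1]-y)<.004); x=P[...,0][b]; l=P[...,0][L&(abs(P[...,1]-y)<.004)]
    mid=.4447+.052*(y-.18)
    if b.sum()>10: print(round(y,2),(np.percentile(x,[1,99])-mid).round(4), np.median(Z[b]).round(4),"lips",[np.percentile(g-mid,[2,98]).round(4) if len(g)>8 else None for g in (l[(l<.425)&(l>.39)],l[(l>.475)&(l<.505)])])
b=H&(abs(P[...,0]-.45)<.02); print("y",np.percentile(P[...,1][b],[1,99]))
E
```

```text
[0.45059306 0.25222734 0.16629222] [-3.13547887 -0.00831711 -0.05219206] 0.09415513266564068 [-0.2152015  -0.22818314 -0.92201907] [4.38600861e-01 2.55710577e-01 1.67205373e+00 1.57727318e-03
 1.20361188e+00 4.90208793e-01]
0.17 [-0.0292  0.0302] 0.0446 lips [None, None]
0.19 [-0.0302  0.0308] 0.0445 lips [array([-0.0456, -0.0352]), array([0.0347, 0.0462])]
0.21 [-0.0295  0.0303] 0.0445 lips [array([-0.0458, -0.0367]), array([0.0362, 0.0453])]
0.23 [-0.0293  0.0298] 0.0445 lips [None, array([0.0358, 0.0458])]
0.25 [-0.0295  0.0316] 0.0446 lips [None, array([0.0355, 0.0464])]
0.27 [-0.0291  0.0312] 0.0446 lips [None, array([0.0358, 0.0459])]
0.29 [-0.03  0.03] 0.0445 lips [None, array([0.0357, 0.0468])]
0.31 [-0.0293  0.031 ] 0.0446 lips [array([-0.0473, -0.0364]), array([0.0358, 0.0452])]
0.33 [-0.0293  0.0307] 0.0445 lips [array([-0.0458, -0.0353]), array([0.0347, 0.0452])]
0.35 [-0.0304  0.0292] 0.0443 lips [array([-0.0469, -0.036 ]), array([0.0355, 0.0461])]
y [0.06932984 0.40917237]
```

View pics/w3.png

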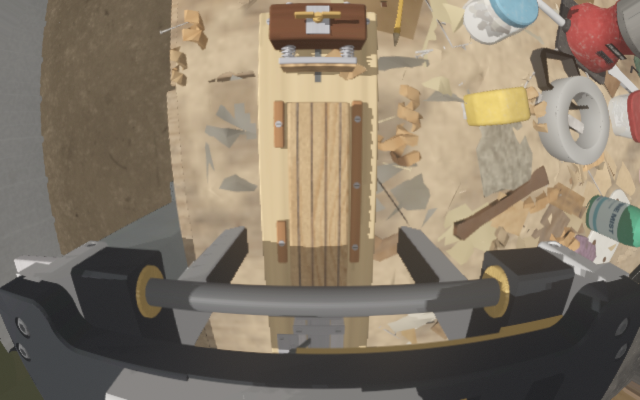

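The strip lies centred between the lips and square to them, top at 44.5 mm. I now move behind the end plate with the fingers shut.

carry_out:
  commands: [1,-0.2,-4,0,0,0,0,1,-0.5,-8,0,0,0,0,1,-0.7,-12,0,0,0,0,1,-1,-16,0,0,0,0,1,-1.2,-20,0,0,0,0,1,-1.4,-24,0,0,0,0,1,-1.6,-28,0,0,0,0,1,-1.8,-32,0,0,0,0,1,-2,-36,0,0,0,0,1,-2.2,-38,0,0,0,0,1,-2.2,-38,0,0,0,0,1,-2.2,-38,0,0,0,0]
  force: 20

```text
time_s: 8.78
ee_pos: [0.428, -0.1283, 0.1652]
eef_rot: [-3.135, -0.007, -0.055]
force: [0.7, 1.0, 0.1]
grip_width: 0.0176
```

```bash
python3 - <<'E'
from h import *
i=viewer.camera_info("wrist"); im,d=viewer.camera("wrist"); cv2.imwrite("pics/w4.png",im)
o=ctrl.get_obs(); print(o["ee_pos"],o["eef_rot"],o["grip_width"],o["force"])
P=wcloud(d,i); Z=P[...,2]
im2,d2=viewer.camera("top"); P2=cloud("top",d2)
for n,Q,D in (("wrist",P,d),("top",P2,d2)):
    b=(D>0)&(abs(Q[...,2]-.061)<.007)&(abs(Q[...,0]-.432)<.03)&(abs(Q[...,1]+.07)<.04)
    if b.sum()>5: print(n,b.sum(),"plate top x",np.percentile(Q[...,0][b],[2,98]).round(4),"y",np.percentile(Q[...,1][b],[2,50,98]).round(4))
E
```

```text
[ 0.42821851 -0.12750152  0.16539181] [-3.13491054 -0.0069053  -0.05298575] 0.013180011562486127 [0.54532434 1.02933385 0.59622451]
wrist 598 plate top x [0.4111 0.452 ] y [-0.0824 -0.0763 -0.0706]
top 61 plate top x [0.4099 0.4491] y [-0.0799 -0.0742 -0.0694]
```

View pics/w4.png

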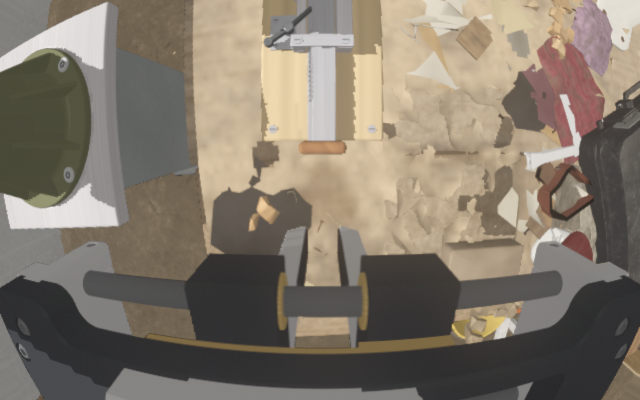

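carry_out:
  commands: [1,0.1,0,-3,0,0,0,1,0.1,0,-7,0,0,0,1,0.1,0,-10,0,0,0,1,0.1,0,-12,0,0,0,1,0.1,0,-13,0,0,0,1,0.1,0,-13.3,0,0,0,1,0.15,0.8,-13.3,0,0,0,1,0.2,1.6,-13.3,0,0,0,1,0.25,2.4,-13.3,0,0,0,1,0.25,2.8,-13.3,0,0,0,1,0.25,2.8,-13.3,0,0,0]

```text
time_s: 9.8
ee_pos: [0.4313, -0.0981, 0.0333]
eef_rot: [-3.135, -0.008, -0.051]
force: [0.1, -0.1, 0.2]
grip_width: 0.0006
```

carry_out:
  commands: [1,0.02,0.4,0,0,0,0,1,0.04,0.8,0,0,0,0,1,0.06,1.2,0,0,0,0,1,0.08,1.6,0,0,0,0,1,0.1,2.0,0,0,0,0,1,0.12,2.4,0,0,0,0,1,0.14,2.8,0,0,0,0,1,0.16,3.2,0,0,0,0,1,0.18,3.6,0,0,0,0,1,0.2,4.0,0,0,0,0,1,0.22,4.4,0,0,0,0,1,0.25,4.8,0,0,0,0]

```text
time_s: 10.8
ee_pos: [0.4344, -0.0505, 0.0338]
eef_rot: [-3.137, -0.01, -0.051]
force: [-0.3, -12.5, 5.8]
grip_width: 0.0005
```

carry_out:
  commands: [1,0,0.1,0,0,0,0,1,0.01,0.2,0,0,0,0,1,0.01,0.3,0,0,0,0,1,0.02,0.4,0,0,0,0,1,0.02,0.5,0,0,0,0,1,0.03,0.6,0,0,0,0,1,0.03,0.7,0,0,0,0,1,0.04,0.8,0,0,0,0,1,0.04,0.9,0,0,0,0,1,0.05,1.0,0,0,0,0]

```text
time_s: 11.63
ee_pos: [0.435, -0.0407, 0.0338]
eef_rot: [-3.137, -0.01, -0.051]
force: [0.1, -7.5, -0.7]
grip_width: 0.0005
```

```bash
cat > look.py <<'E'
from h import *
im,d=viewer.camera("top"); P=cloud("top",d); Z=P[...,2]
mid=.4447+.052*(P[...,1]-.18)
s=(d>0)&(abs(P[...,0]-mid)<.02)
y=P[...,1]
prof=[(yy,np.median(Z[s&(abs(y-yy)<.003)]).round(3)) for yy in np.arange(.11,.41,.004)]
print(" ".join("%d:%d"%(a*1000,b*1000) for a,b in prof))
print([np.array(ctrl.get_obs()[k]).round(4) for k in ("time_s","ee_pos","force")])
E
python3 look.py
```

```text
110:35 114:35 118:36 122:34 126:35 130:36 134:36 138:36 142:37 146:37 150:37 154:35 158:37 162:42 166:42 170:43 174:44 178:44 182:44 186:43 190:43 194:44 198:44 202:45 206:44 210:43 214:44 218:43 222:45 226:44 230:43 234:44 238:44 242:45 246:43 250:44 254:44 258:44 262:44 266:45 270:44 274:44 278:44 282:44 286:44 290:45 294:45 298:45 302:44 306:44 310:43 314:44 318:44 322:44 326:43 330:43 334:44 338:44 342:44 346:44 350:45 354:45 358:44 362:44 366:44 370:44 374:17 378:17 382:20 386:44 390:49 394:48 398:26 402:20 406:19
[np.float64(11.6833), array([ 0.435 , -0.0406,  0.0338]), array([ 0.1408, -5.4569, -0.8854])]
```

carry_out:
  commands: [1,0,0.1,0,0,0,0,1,0.01,0.2,0,0,0,0,1,0.01,0.3,0,0,0,0,1,0.02,0.4,0,0,0,0,1,0.02,0.5,0,0,0,0,1,0.03,0.6,0,0,0,0,1,0.03,0.7,0,0,0,0,1,0.03,0.7,0,0,0,0]

```text
time_s: 12.35
ee_pos: [0.4354, -0.0336, 0.0338]
eef_rot: [-3.137, -0.011, -0.051]
force: [1.8, -5.0, -0.7]
grip_width: 0.0009
```

carry_out:
  commands: [1,0,0.1,0,0,0,0,1,0.01,0.2,0,0,0,0,1,0.01,0.2,0,0,0,0]

```text
time_s: 12.6
ee_pos: [0.4355, -0.0315, 0.0338]
eef_rot: [-3.137, -0.011, -0.051]
force: [-0.1, -3.0, 0.1]
grip_width: 0.0006
```

carry_out:
  commands: [1,0,0.1,0,0,0,0,1,0.01,0.2,0,0,0,0,1,0.01,0.2,0,0,0,0]

```text
time_s: 12.85
ee_pos: [0.4357, -0.0295, 0.0338]
eef_rot: [-3.138, -0.011, -0.051]
force: [0.8, -4.0, -0.2]
grip_width: 0.0005
```

carry_out:
  commands: [1,0,0.1,0,0,0,0,1,0.01,0.2,0,0,0,0,1,0.01,0.2,0,0,0,0]

```text
time_s: 13.1
ee_pos: [0.4359, -0.0275, 0.0338]
eef_rot: [-3.138, -0.011, -0.051]
force: [0.3, -4.1, -0.8]
grip_width: 0.0006
```

carry_out:
  commands: [1,0,0.1,0,0,0,0,1,0.01,0.2,0,0,0,0,1,0.01,0.2,0,0,0,0]

```text
time_s: 13.35
ee_pos: [0.436, -0.0256, 0.0338]
eef_rot: [-3.138, -0.011, -0.051]
force: [1.3, -6.4, -0.7]
grip_width: -0.0001
```

carry_out:
  commands: [1,0,0.1,0,0,0,0,1,0.01,0.2,0,0,0,0,1,0.01,0.2,0,0,0,0]

```text
time_s: 13.6
ee_pos: [0.4361, -0.0241, 0.0339]
eef_rot: [-3.139, -0.011, -0.051]
force: [0.4, -10.2, -1.0]
grip_width: 0.0004
```

carry_out:
  commands: [1,0,0.1,0,0,0,0,1,0.01,0.2,0,0,0,0,1,0.01,0.2,0,0,0,0]

```text
time_s: 13.85
ee_pos: [0.4362, -0.0228, 0.0339]
eef_rot: [-3.141, -0.011, -0.051]
force: [-0.3, -12.9, -0.3]
grip_width: 0.0002
```

```bash
python3 look.py | sed 's/110:.*350:/350:/'
```

```text
350:45 354:45 358:44 362:44 366:44 370:44 374:44 378:45 382:45 386:44 390:48 394:50 398:50 402:37 406:21
[np.float64(13.9), array([ 0.4362, -0.0228,  0.0339]), array([ -0.2771, -12.1974,  -0.167 ])]
```

carry_out:
  commands: [1,0,0.1,0,0,0,0,1,0.01,0.15,0,0,0,0,1,0.01,0.15,0,0,0,0]

```text
time_s: 14.15
ee_pos: [0.4363, -0.0222, 0.0339]
eef_rot: [3.141, -0.011, -0.051]
force: [-1.2, -14.7, 0.5]
grip_width: 0.0007
```

carry_out:
  commands: [1,0,0.1,0,0,0,0,1,0.01,0.15,0,0,0,0,1,0.01,0.15,0,0,0,0]

```text
time_s: 14.4
ee_pos: [0.4363, -0.0214, 0.0339]
eef_rot: [3.139, -0.011, -0.051]
force: [0.9, -11.6, 0.1]
grip_width: 0.0003
```

carry_out:
  commands: [1,0,0.1,0,0,0,0,1,0.01,0.15,0,0,0,0,1,0.01,0.15,0,0,0,0]

```text
time_s: 14.65
ee_pos: [0.4363, -0.0208, 0.034]
eef_rot: [3.138, -0.011, -0.051]
force: [-0.9, -14.4, 0.2]
grip_width: 0.0004
```

carry_out:
  commands: [1,0,0.1,0,0,0,0,1,0.01,0.15,0,0,0,0,1,0.01,0.15,0,0,0,0]

```text
time_s: 14.9
ee_pos: [0.4364, -0.0204, 0.034]
eef_rot: [3.136, -0.011, -0.051]
force: [-1.6, -17.5, 0.9]
grip_width: 0.0006
```

carry_out:
  commands: [1,0,0.1,0,0,0,0,1,0.01,0.15,0,0,0,0,1,0.01,0.15,0,0,0,0]

```text
time_s: 15.15
ee_pos: [0.4364, -0.0202, 0.0341]
eef_rot: [3.134, -0.011, -0.051]
force: [-1.3, -18.2, -0.3]
grip_width: 0.0002
```

carry_out:
  commands: [1,0,0.1,0,0,0,0,1,0.01,0.18,0,0,0,0,1,0.01,0.18,0,0,0,0]

```text
time_s: 15.4
ee_pos: [0.4364, -0.0196, 0.0342]
eef_rot: [3.131, -0.011, -0.051]
force: [-2.0, -18.9, 1.1]
grip_width: 0.0002
```

carry_out:
  commands: [1,0,0.1,0,0,0,0,1,0.01,0.2,0,0,0,0,1,0.01,0.2,0,0,0,0]

```text
time_s: 15.65
ee_pos: [0.4365, -0.0189, 0.0342]
eef_rot: [3.129, -0.011, -0.051]
force: [-0.8, -19.4, 0.3]
grip_width: 0.0003
```

Close to 20 N. I back off slowly to let the pawl take over, watching the force and the bar.

carry_out:
  commands: [1,0,-0.1,0,0,0,0,1,-0.01,-0.2,0,0,0,0,1,-0.01,-0.3,0,0,0,0,1,-0.02,-0.4,0,0,0,0,1,-0.02,-0.5,0,0,0,0,1,-0.03,-0.6,0,0,0,0,1,-0.04,-0.8,0,0,0,0,1,-0.05,-1.2,0,0,0,0,1,-0.07,-2,0,0,0,0,1,-0.1,-3,0,0,0,0]

```text
time_s: 16.48
ee_pos: [0.4355, -0.0495, 0.0342]
eef_rot: [3.129, -0.011, -0.05]
force: [0.1, -0.8, 0.1]
grip_width: 0.0004
```

```bash
python3 look.py | sed 's/110:.*350:/350:/'; python3 - <<'E'
from h import *
P=wcloud(*(lambda i,a:(a[1],i))(viewer.camera_info("wrist"),viewer.camera("wrist"))); o=ctrl.get_obs()
b=(abs(P[...,2]-.061)<.007)&(abs(P[...,0]-.436)<.03)&(P[...,1]>o["ee_pos"][1]+.012)&(P[...,1]<.03)
print(b.sum(),np.percentile(P[...,1][b],[2,98]))
im,d=viewer.camera("top"); cv2.imwrite("pics/t5.png",cv2.resize(im[190:275,180:420],None,fx=3.3,fy=3.3,interpolation=cv2.INTER_CUBIC))
P=cloud("top",d); b=(abs(P[...,2]-.061)<.007)&(abs(P[...,0]-.436)<.03)&(P[...,1]>-.03)&(P[...,1]<.03)
print(b.sum(),np.percentile(P[...,1][b],[2,98]))
E
```

```text
350:43 354:43 358:44 362:44 366:44 370:43 374:43 378:44 382:44 386:44 390:46 394:49 398:48 402:48 406:20
[np.float64(16.5333), array([ 0.4355, -0.0509,  0.0343]), array([ 0.5832, -0.2438, -0.491 ])]
2084 [-0.0110902   0.00079409]
74 [-0.01224246  0.00083422]
```

View pics/t5.png

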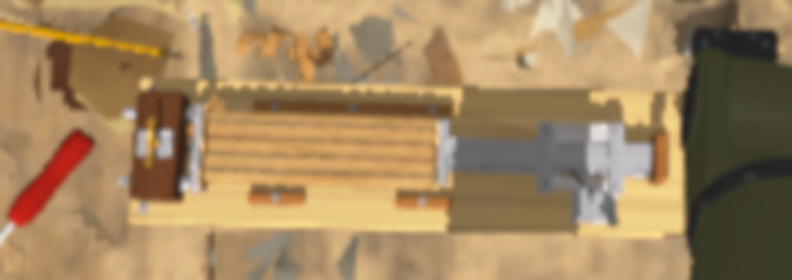

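```bash
python3 - <<'E'
from h import *
for n in range(3): viewer.camera("top")
i=viewer.camera_info("wrist"); P=wcloud(viewer.camera("wrist")[1],i); o=ctrl.get_obs()
b=(abs(P[...,2]-.061)<.007)&(abs(P[...,0]-.436)<.03)&(P[...,1]>o["ee_pos"][1]+.012)&(P[...,1]<.03)
print(np.percentile(P[...,1][b],[2,98]),o["ee_pos"],o["force"],o["joint_vel"].round(4))
print(ticket.hand_in())
E
```

```text
[-0.01116801  0.00070468] [ 0.43543568 -0.04881836  0.03421641] [ 0.17344117  0.10096545 -0.70723352] [ 0.0047 -0.0021 -0.0009 -0.0004  0.0001  0.0009]
the job is handed in; nothing more can be done
None
```

The strip is clamped in the bed and the job is handed in. No verdict was given, and I could not read the remaining clamping force directly.

- **Strip:** I laid it flat in the bed, centred within about 1 mm between the lips, with its top at 44.5 mm.
- **Push:** I pushed the end plate slowly past the pawl until the wrist read 19.4 N, then backed off.
- **After letting go:** The bar stayed where it was (rear face of the end plate at y = −0.011 in two readings), about 71 mm from its start, with the strip still in contact at both ends. The stop jaw looks about 7 mm further in than before, which I estimate as roughly 11 N of clamping.
- **Fingers:** They stood about 30 mm clear of the plate, with wrist forces near zero.
- **Disagreements:** The top and wrist cameras differed by only 1–3 mm on plate positions. The pushing force peaked at 12.5 N in the first fast stretch, above the stated 1–10 N ripple.
- **Other things on the bench:** I did not touch any of them and saw nothing moved. I did not measure their positions again.

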